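# Release a held tube rack in the reader's feed lane

### The job

A rack of blood tubes is held by the stop pin in the feed lane of the tube reader. Reach through the window of the clear guard with the fingers shut and press the black release lever all the way down, without touching the guard or its frame; then push the rack along the lane from behind with the fingertips until it is fully home against the end stop. Do not pick anything up or knock anything over: the tubes stay standing in the rack, the lever stays down, and everything else is left where it is.

Things in the scene. Friction and masses are not known exactly. Their poses are not given: they have to be found in the camera images.
- feeder: Tube reader fixed to the bench: white base 270 (x) by 470 mm (y), deck top 22 mm up. Origin: centre of its underside, on the bench; +x away from the robot (yaw varies), +y the way racks travel. Feed lane along y at x = -90 mm. Grey stop unit (open box under the guard): x -35 to 125, y -45 to 105 mm. White reading head: x -40 to 48, y 140 to 216 mm, top 117 mm up.
- guard: The guard, rigid: a clear sheet over the stop unit's top, 160 x 150 mm, 95 to 99 mm above the bench, with a rectangular window framed by a raised grey bezel 8 mm wide, top 105 mm above the bench. Same origin and axes as feeder. Neither sheet nor bezel may be touched.
- window (a point): Centre of the guard's window, in the plane of the bezel's top (105 mm above the bench). Clear opening 96 mm along the reader's x by 84 mm along its y.
- release_lever (a joint): Angle of the release lever under the window: 0 up (stop closed), 0.26 rad fully down on its stop. Pivot along the reader's y, 65 mm behind the pad (+x), 80 mm above the bench. Held by friction, about 4 N at the pad: it stays where it is left, no spring. Pressing it draws the stop pin back; the lane is free from about 0.21 rad on.
- lever_pad (a point): Centre of the top face of the lever's black ribbed finger pad, 34 x 34 mm, 8 mm thick. It lies below the middle of the window, about 17 mm under the bezel's top when up, and goes down about 17 mm (to 71 mm above the bench) when pressed home.
- stop_pin (a joint): Travel of the steel stop pin (10 mm diameter, along the reader's x at y = 30 mm, axis 56 mm above the bench): 0 across the lane, blocking the rack; 0.026 m drawn back clear of the lane. Only the release lever moves it.
- lane_end (a point): Middle of the end stop's face, on the lane's steel floor (24 mm above the bench). The lane is open at the top, between two guide rails 27 mm apart with tops 46 mm above the bench, from y = -230 mm of the reader to this end stop. A rack that is home touches it with its front end.
- rack: Grey five-place tube rack, loose in the lane, 24 (x) by 132 mm (y), 50 mm high; at its rear (-y) end a solid tab 24 mm wide, 14.5 mm thick rises to 66 mm. Origin: centre of its underside; +y towards the end stop. Home: origin 66 mm before lane_end, 99 mm along y from the reader's origin. About 0.17 kg with tubes; slides easily.
- tube1: Red-capped tube 13 mm in diameter and 82 mm long (cap 16 mm), standing loose in the rack at y = +44 mm of the rack; its foot (origin) is 5 mm above the rack's underside and its cap's top 111 mm above the bench. The rack's rearmost place is empty.
- tube2: As tube1, at y = +22 mm of the rack.
- tube3: As tube1, at y = +0 mm of the rack.
- tube4: As tube1, at y = -22 mm of the rack.
- red_tray: Bystander: white foam tray 135 x 135 x 28 mm full of red-capped tubes, 116 mm high over all. Origin at the centre of its underside.
- purple_tray: Bystander: white foam tray 135 x 116 x 28 mm full of purple-capped tubes, 116 mm high over all. Origin at the centre of its underside.
- spare_rack: Bystander: empty grey five-place rack standing on the bench beside the reader, same shape and size as rack. Origin at the centre of its underside.
- sanitiser: Bystander: clear bottle, 60 mm diameter, 150 mm high. Origin at the centre of its underside.
- tube_stand: Bystander: white block 44 x 44 x 36 mm with one purple-capped tube upright in it, 88 mm high over all; it stands loose on the reader's deck behind the lane, about 0.12 m to the -y side of the reader's centre. Origin at the centre of its underside.
- specimen_pot: Bystander: white screw-lid pot, 52 mm diameter, 62 mm high, loose on the reader's deck behind the lane, about 0.19 m to the -y side of the reader's centre. Origin at the centre of its underside.
Mind the look-alikes: they are no part of the job. What is shaped like the rack but green or yellow is not meant.

How it is judged:
On the way, in this order (a step that is already met when the one before it is completed fails the run):
1. the release lever is pressed all the way down while the rack still waits behind the stop pin (value of joint release_lever above 0.235 rad and y of rack in the frame of feeder below -0.02 m), for 0.2 s.
2. the rack has been pushed home against the end stop (y of rack in the frame of feeder above 0.094 m and angle between rack's own z axis and vertical below 0.1 rad and z of rack in the frame of feeder below 0.03 m), for 0.2 s.
At the end, for the whole second after the job is handed in: The release lever is down (beyond 0.225 of its 0.26 rad), the rack stands flat in the lane within 5 mm of the end stop and at rest, and all four tubes stand upright in their places in it (all of step 2 and value of joint release_lever above 0.225 rad and x of rack in the frame of feeder between -0.096 and -0.084 m and linear speed of rack below 0.01 m/s and z of each of tube1, tube2, tube3, tube4 in the frame of rack below 0.012 m and angle between each of tube1, tube2, tube3, tube4's own z axis and vertical below 0.2 rad); the robot touches nothing.
It fails at once if the guard or its window frame is touched (contact force between any of the fingers, the arm and guard above 0.3 N).
It fails at once if the rack is lifted or tipped (z of rack in the frame of feeder above 0.034 m or angle between rack's own z axis and vertical above 0.2 rad).
It fails at once if a tube is lifted in the rack or tipped (z of any of tube1, tube2, tube3, tube4 in the frame of rack above 0.017 m or angle between any of tube1, tube2, tube3, tube4's own z axis and vertical above 0.35 rad).
It fails at once if something else on the bench is moved more than 15 mm or tipped (distance of any of red_tray, purple_tray, spare_rack, sanitiser, tube_stand, specimen_pot from where it was at the start of the episode above 0.015 m or angle between any of red_tray, purple_tray, spare_rack, sanitiser, tube_stand, specimen_pot's own z axis and vertical above 0.3 rad).
It also fails if it takes over 54 s, if anything falls off the work surface, if the arm or the gripper's body presses on something with over 40 N, if the wrist force passes 120 N, or if a joint passes its speed limit or range.

### The arm

A 7-joint arm with a two-finger parallel gripper is mounted at the origin on the work surface. World frame = base frame: x ahead of the robot, y to its left, z up, the work surface at z = 0. Lengths are in m, angles in rad, forces in N, time in s.
With the tool pointing down it reaches from about 0.4 to 0.9 m from the base axis. Payload 5.5 kg.
Tool frame: the origin (TCP) lies where the fingers leave the gripper's body, on its centre line; the fingertips stand 66 mm ahead of it and the grasp point (between the pads) lies 47 mm ahead of it; x points along the fingers, z is the direction in which the jaws open and shut, and the axes are right-handed (so a half turn about x gives the same grasp; the last joint's range is limited). The gripper opens to 92 mm and grips with 3 to 60 N. Pads are 19 mm wide; open, the fingers measure 130 mm over their backs; the gripper's body (75 mm by 190 mm) begins 47 mm behind the grasp point.
Start: joints at [1.502, 0.501, -0.427, 1.55, 0.221, 1.138, -0.21], TCP at [0.212, -0.615, 0.292] pointing down, gripper open.
Joint ranges: [-2.88, 2.88], [-0.31, 2.03], [-1.54, 1.56], [0.2, 2.42], [-1.41, 4.55], [0.19, 2.02], [-2.57, 2.57]. Speed limits (rad/s): [2.57, 2.57, 3.14, 3.14, 3.14, 3.14, 3.14].

### API

Orientations are given as a 3x3 rotation matrix whose columns are the frame's x, y, z axes.
In Python, from rig import env gives the robot as it stands. The module is installed in compiled form; this text tells all that it offers.
- The arm moves only by the tool send_rows, never from a script. Its argument "increments" is a list of rows, each a list of 7 numbers: the finger opening in cm, from 0 to 9.18, then the shift along the tool's x, y, z in cm, then the turn, a rotation vector about the tool's x, y, z in rad. In form: [[claw, dx, dy, dz, wx, wy, wz], ...]. A call has 1 to 5 rows; each row is the pose to reach, as a shift and turn from the pose commanded when the call began, along the tool's axes at that moment; what a row does not reach only later rows make up. A row lasts 1/8 s, in which the tool goes at most 62.5 mm and 10.7 degrees, less where a joint would pass 70% of its speed; a pose out of reach is approached as far as the arm can. A call with a gripper value outside its range is refused whole. The fingers move at their own pace and stop on an object; "newtons" is the grip in N (left out, the last holds). Time passes only in rows, so rows that repeat a pose let the fingers close. It gives the time, the measured TCP pose, the force and the opening at its end, in the units of the state.
- env.read_state(): the state, without advancing time (a new reading comes with each control period).
- env.get_image(name): name is "scene" or "top" or "wrist"; returns (picture, depth): 480x640x3 uint8, blue, green, red; 480x640 float32, m along the optical axis (not along the pixel's ray), 0 where there is no reading.
- env.camera_params(name): a dict with "vfov" (degrees; the focal length in pixels is half the picture's height over the tangent of half this angle, whatever the lens; pixels are square), "cx", "cy" (the principal point, pixels), "camera_from_world" (4x4, takes a point from world to camera coordinates); the wrist camera has in their place "hand_eye" (4x4, takes a point from camera to tool coordinates, whose origin is the TCP and whose axes are the tool frame's). Camera axes: x right, y up, looking along -z (the intrinsics and any distortion apply to the point x, -y, -z); pixel columns grow to the right and rows downward; lengths in m; the calibration is good to about 2 mm. A picture is of the moment at which its call begins: read the wrist's pose just before it. camera_params takes no time and is no camera call.
- env.finish_job(): hands the job in, once; it reports no verdict.
Trained networks look in the newest picture that a camera, given by its name, has taken for a name from the list of things; names that differ only in an ending like _2 or _b are one class to them, and where a whole thing is asked for, a point or a joint stands for the part that bears it (a point fixed in the world has none). Each returns a list of dicts, best first, with "conf" (0 to 1); they miss things now and then, are a little off and sometimes report something else, mostly with a low value. They report only what shows in the picture. A call takes as long as a camera call. They do not tell look-alikes from the thing itself.
- env.recognise(camera, target): "bbox" ([centre column, centre row, width, height] in pixels, round what is visible of it).
- env.silhouettes(camera, target): "region" (480x640 bool, what is visible of it) and "bbox" ([centre column, centre row, width, height] in pixels, round what is visible of it).
The state is a dict: "t": time; "joint_positions": joint angles; "qvel": joint speeds; "joint_efforts": joint torques, N m; "tool_pos": TCP position; "ee_rot": TCP orientation; "wrist_force": force on the tool from outside, world axes, zero at the start; "moment": the same for the moment, N m; "gripper_width": finger opening in m.
Only numpy, scipy, OpenCV 4.12 (cv2) and the standard library are available. Lean on these libraries where they do the work, as an engineer would, in place of code of your own. Each camera call takes 0.05 s, during which the arm holds its last target.

## Working session

There is one attempt and no reset: what is moved stays moved. The work goes in short steps, Python scripts to look and compute and a tool call to move; the robot and the scene stay as the last step left them, time stands still between calls to the robot, and variables do not carry over. Pictures are saved under pics/ and viewed, and the job is handed in when it is done.

Besides the shell and the picture viewer there is one more tool, called after "Emit:" by a JSON object that holds its "api" and its "payload". send_rows: Moves the arm, as the interface text tells. Its arguments: {"type":"object","properties":{"increments":{"type":"array","items":{"type":"array","items":{"type":"number"}}},"newtons":{"type":"number"}},"required":["increments"]}

```bash
mkdir -p pics; cat > h.py <<'E'
import numpy as np, cv2
from rig import env
def K(c):
    p=env.camera_params(c); f=240/np.tan(np.radians(p['vfov'])/2); return f,p
E
python3 - <<'E'
from h import *
s=env.read_state()
for k,v in s.items(): print(k,np.round(v,3).tolist())
for c in ['scene','top','wrist']:
    im,d=env.get_image(c); cv2.imwrite(f'pics/{c}0.png',im); np.save(f'{c}0.npy',d)
    p=env.camera_params(c); print(c,{k:(np.round(v,3).tolist()) for k,v in p.items()})
E
```

```text
t 0.0
joint_positions [1.502, 0.502, -0.427, 1.551, 0.221, 1.138, -0.21]
qvel [-0.001, -0.001, -0.0, -0.0, 0.001, -0.0, 0.001]
joint_efforts [0.0, -56.658, -5.816, -27.911, -0.069, 0.031, 0.0]
tool_pos [0.211, -0.614, 0.291]
ee_rot [[-0.001, 0.945, 0.326], [0.002, 0.326, -0.945], [-1.0, 0.0, -0.002]]
wrist_force [0.463, 0.605, -0.227]
moment [-0.003, -0.017, 0.04]
gripper_width 0.092
scene {'vfov': 55.729, 'cx': 317.394, 'cy': 239.196, 'camera_from_world': [[0.789, 0.614, 0.025, -0.422], [-0.355, 0.422, 0.834, 0.091], [0.502, -0.667, 0.551, -1.423], [0.0, 0.0, 0.0, 1.0]]}
top {'vfov': 50.437, 'cx': 318.228, 'cy': 242.202, 'camera_from_world': [[-0.009, -1.0, -0.006, 0.046], [0.988, -0.009, 0.156, -0.483], [-0.156, -0.005, 0.988, -1.442], [0.0, 0.0, 0.0, 1.0]]}
wrist {'vfov': 64.05, 'cx': 320.696, 'cy': 244.373, 'hand_eye': [[0.0, 0.292, -0.956, -0.092], [0.001, 0.956, 0.292, 0.08], [1.0, -0.001, -0.0, 0.001], [0.0, 0.0, 0.0, 1.0]]}
```

View pics/top0.png

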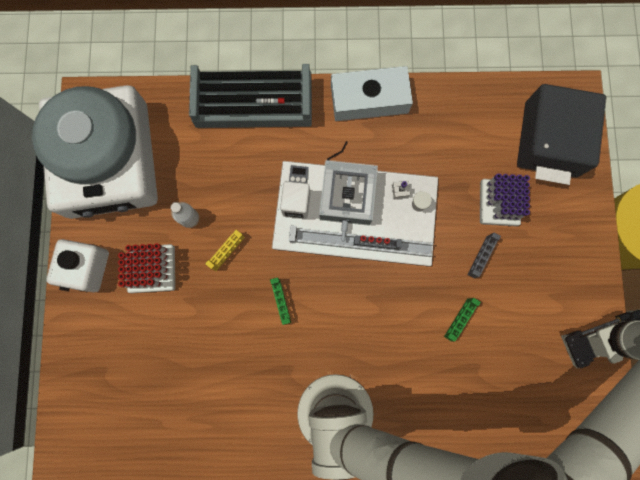

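View pics/scene0.png

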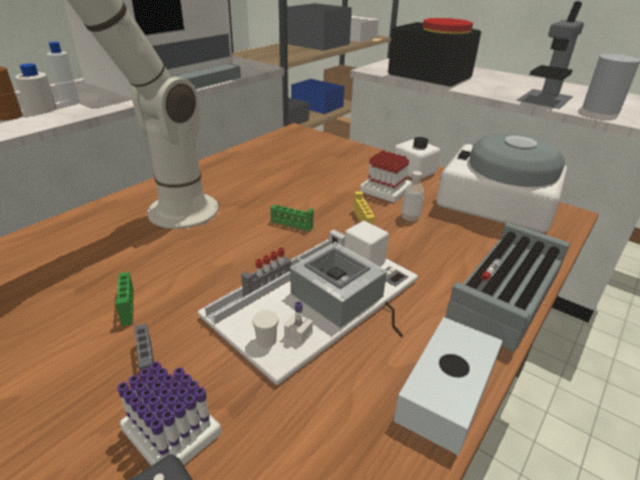

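The top view shows the reader centred at about (357,213). Its lane is on the robot side, with the red-capped rack at (378,241), the window at (348,190), and the end stop at about (292,235). Next I'll measure these from depth.

```bash
cat >> h.py <<'E'
def cloud(c,d,Twc=None):
    f,p=K(c); v,u=np.mgrid[0:480,0:640]
    X=np.stack([(u-p['cx'])/f*d,-(v-p['cy'])/f*d,-d],-1)
    if Twc is None:
        T=np.linalg.inv(p['camera_from_world'])
    else: T=Twc@p['hand_eye']
    W=X@T[:3,:3].T+T[:3,3]; W[d<=0]=np.nan
    return W
def proj(c,P,Twc=None):
    f,p=K(c); P=np.atleast_2d(P)
    T=p['camera_from_world'] if Twc is None else np.linalg.inv(Twc@p['hand_eye'])
    X=P@T[:3,:3].T+T[:3,3]
    return np.stack([p['cx']+f*X[:,0]/-X[:,2],p['cy']-f*X[:,1]/-X[:,2]],-1)
def tw():
    s=env.read_state(); T=np.eye(4);T[:3,:3]=s['ee_rot'];T[:3,3]=s['tool_pos'];return T
E
python3 - <<'E'
from h import *
im=cv2.imread('pics/top0.png'); d=np.load('top0.npy'); W=cloud('top',d); np.save('W.npy',W)
z=W[...,2]
print('bench z',np.nanmedian(z[300:360,300:440]), 'deck', [np.round(W[r,c],4).tolist() for r,c in [(215,400),(225,430),(168,320),(245,282)]])
m=(np.abs(z-0.022)<0.006); m[:150]=0;m[280:]=0;m[:,:265]=0;m[:,450:]=0
n,l,st,_=cv2.connectedComponentsWithStats(m.astype(np.uint8)); k=1+np.argmax(st[1:,4]); print(st[k])
P=W[m&(np.nan_to_num(z)>0)][:,:2]
r=cv2.minAreaRect(P.astype(np.float32)*1000); print(r)
for t in ['feeder','guard','rack','release_lever','spare_rack','tube1','tube_stand','specimen_pot','stop_pin']:
    for x in env.recognise('top',t)[:4]:
        print(t,round(x['conf'],2),np.round(x['bbox']).tolist())
c=im[150:275,265:445]; cv2.imwrite('pics/topcrop.png',cv2.resize(c,None,fx=4.2,fy=4.2,interpolation=cv2.INTER_CUBIC))
E
```

```text
bench z -0.0005347225511058706 deck [[0.5662, -0.202, 0.0177], [0.5345, -0.2888, 0.0212], [0.7116, 0.0341, 0.023], [0.4785, 0.1475, 0.0248]]
[ 272  161  161  105 3845]
((575.1219482421875, -70.6627197265625), (470.026611328125, 271.4847106933594), 83.18315887451172)
feeder 0.71 [356.0, 214.0, 168.0, 110.0]
guard 0.85 [349.0, 190.0, 61.0, 61.0]
rack 0.82 [379.0, 244.0, 44.0, 18.0]
rack 0.8 [462.0, 320.0, 35.0, 45.0]
rack 0.65 [225.0, 252.0, 36.0, 41.0]
rack 0.55 [281.0, 302.0, 19.0, 44.0]
release_lever 0.58 [347.0, 189.0, 12.0, 24.0]
spare_rack 0.6 [484.0, 255.0, 31.0, 46.0]
tube1 0.6 [378.0, 239.0, 4.0, 10.0]
tube1 0.48 [371.0, 241.0, 3.0, 6.0]
tube_stand 0.71 [401.0, 190.0, 19.0, 15.0]
tube_stand 0.29 [347.0, 190.0, 13.0, 22.0]
tube_stand 0.26 [356.0, 212.0, 167.0, 108.0]
specimen_pot 0.64 [423.0, 201.0, 21.0, 21.0]
stop_pin 0.5 [146.0, 268.0, 61.0, 47.0]
```

View pics/topcrop.png

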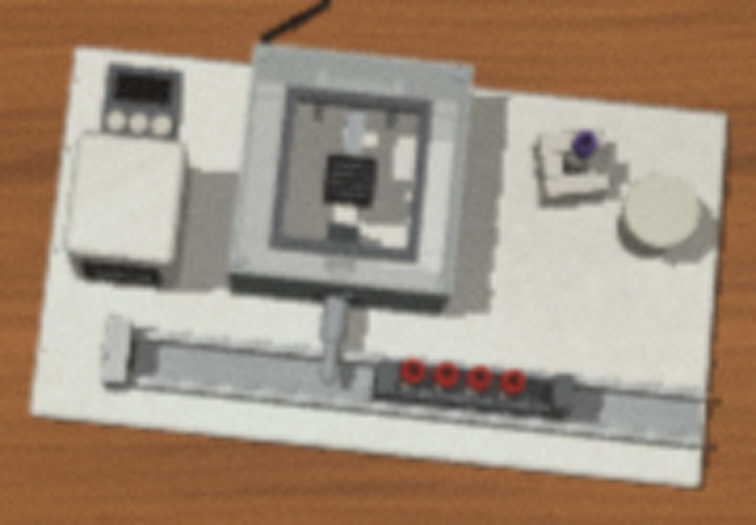

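```bash
cat >> h.py <<'E'
from scipy.spatial.transform import Rotation as R
PSI=np.radians(-6.8)
def down(psi): # tool x down, tool z = -(lane +y)
    z=-np.array([-np.sin(psi),np.cos(psi),0]); x=np.array([0,0,-1.]); return np.stack([x,np.cross(z,x),z],1)
def inc(pos,rot,P0=None,R0=None):
    s=env.read_state(); P0=np.array(s['tool_pos']) if P0 is None else P0; R0=np.array(s['ee_rot']) if R0 is None else R0
    dp=R0.T@(np.array(pos)-P0)*100; w=R.from_matrix(R0.T@rot).as_rotvec()
    return np.round(dp,2).tolist(),np.round(w,4).tolist()
E
python3 - <<'E'
from h import *
print(inc([0.58,-0.07,0.36],down(PSI)))
print(inc([0.58,-0.07,0.36],R.from_euler('z',np.pi).as_matrix()@down(PSI)))
E
```

```text
([-6.78, 52.56, -39.49], [0.4505, 0.0001, -0.0])
([-6.78, 52.56, -39.49], [-2.6911, 0.0, 0.0001])
```

Emit:
{"api": "send_rows", "payload": {"increments": [[0,-0.6,4.7,-3.5,0.09,0,0],[0,-1.2,9.4,-7,0.18,0,0],[0,-1.8,14.1,-10.5,0.27,0,0],[0,-2.4,18.8,-14,0.36,0,0],[0,-3,23.5,-17.5,0.45,0,0]], "newtons": 20}}

```text
t: 1.23
tool_pos: [0.3779, -0.3709, 0.3228]
ee_rot: [[0.001, 0.993, -0.121], [-0.001, -0.121, -0.993], [-1.0, 0.001, 0.001]]
wrist_force: [0.7, -0.6, 0.5]
gripper_width: 0.0466
```

```bash
python3 - <<'E'
from h import *
print(env.read_state()['joint_positions'],inc([0.58,-0.07,0.36],down(PSI)))
E
```

```text
[ 1.13698217  0.25548518 -0.48401827  1.81761156  0.13273395  1.09933678
 -1.08601333] ([-3.73, 16.43, -32.31], [-0.0025, 0.0008, -0.0007])
```

Emit:
{"api": "send_rows", "payload": {"increments": [[0,-0.6,2.8,-5.4,0,0,0],[0,-1.2,5.6,-10.8,0,0,0],[0,-1.8,8.4,-16.2,0,0,0],[0,-2.4,11.2,-21.6,0,0,0],[0,-3,14,-27,0,0,0]]}}

```text
t: 1.85
tool_pos: [0.5487, -0.1194, 0.3528]
ee_rot: [[0.001, 0.993, -0.118], [-0.001, -0.118, -0.993], [-1.0, 0.001, 0.001]]
wrist_force: [1.7, -1.4, -0.5]
gripper_width: 0.0011
```

Emit:
{"api": "send_rows", "payload": {"increments": [[0,-0.7,2.4,-5.2,0,0,0],[0,-0.7,2.4,-5.2,0,0,0],[0,-0.7,2.4,-5.2,0,0,0]]}}

```text
t: 2.22
tool_pos: [0.5775, -0.0724, 0.359]
ee_rot: [[-0.001, 0.993, -0.117], [-0.001, -0.117, -0.993], [-1.0, -0.001, 0.001]]
wrist_force: [-0.3, -0.6, 0.3]
gripper_width: 0.0001
```

```bash
python3 - <<'E'
from h import *
T=tw(); print(T, env.read_state()['qvel'])
im,d=env.get_image('wrist'); cv2.imwrite('pics/w1.png',im); np.save('w1.npy',d); np.save('w1T.npy',T)
for t in ['guard','rack','release_lever','lever_pad','tube1','window','stop_pin']:
    for x in env.recognise('wrist',t)[:4]:
        print(t,round(x['conf'],2),np.round(x['bbox']).tolist())
E
```

```text
[[-6.00114614e-04  9.93082100e-01 -1.17420534e-01  5.77535693e-01]
 [-6.26488963e-04 -1.17420905e-01 -9.93082040e-01 -7.23984202e-02]
 [-9.99999624e-01 -5.22400377e-04  6.92620977e-04  3.58996193e-01]
 [ 0.00000000e+00  0.00000000e+00  0.00000000e+00  1.00000000e+00]] [ 0.02998865 -0.00535534  0.02435242  0.01125174  0.00241719 -0.00017441
 -0.0002885 ]
guard 0.62 [280.0, 164.0, 180.0, 183.0]
rack 0.92 [39.0, 306.0, 50.0, 68.0]
rack 0.81 [564.0, 401.0, 76.0, 52.0]
rack 0.72 [154.0, 394.0, 51.0, 38.0]
rack 0.71 [382.0, 289.0, 128.0, 40.0]
release_lever 0.66 [285.0, 154.0, 39.0, 72.0]
lever_pad 0.55 [285.0, 157.0, 39.0, 75.0]
tube1 0.83 [403.0, 293.0, 22.0, 30.0]
tube1 0.76 [383.0, 297.0, 18.0, 17.0]
tube1 0.49 [363.0, 292.0, 18.0, 26.0]
window 0.93 [282.0, 164.0, 181.0, 183.0]
stop_pin 0.79 [292.0, 283.0, 7.0, 18.0]
```

View pics/w1.png

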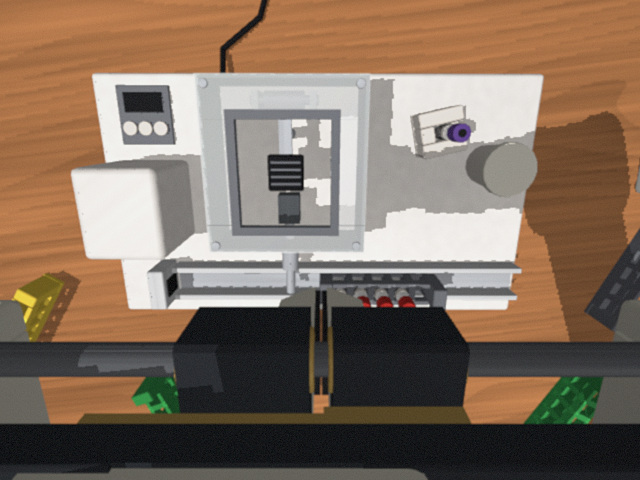

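```bash
python3 - <<'E'
from h import *
im=cv2.imread('pics/w1.png'); d=np.load('w1.npy'); T=np.load('w1T.npy'); W=cloud('wrist',d,T)
# deck corners
for n,(c,r) in dict(pad=(286,165),pad2=(280,185),bezL=(229,170),bezR=(337,170),bezT=(285,113),bezB=(285,232),deckR=(450,230),head=(120,210),sheet=(215,180),railtop=(420,266),lane=(240,279)).items():
    print(n,np.round(W[r,c],4).tolist())
f,p=K('wrist')
def ray(px,z):
    Tc=T@p['hand_eye']; o=Tc[:3,3]; v=Tc[:3,:3]@np.array([(px[0]-p['cx'])/f,-(px[1]-p['cy'])/f,-1]); return o+v*(z-o[2])/v[2]
for n,px in dict(tl=(94,74),tr=(542,75)).items(): print(n,np.round(ray(px,.022),4))
# bezel mask
hsv=cv2.cvtColor(im,cv2.COLOR_BGR2HSV); 
c=im[90:270,180:380]; cv2.imwrite('pics/w1c.png',cv2.resize(c,None,fx=4,fy=4,interpolation=cv2.INTER_CUBIC)[:600])
z=W[...,2]; print(np.round(z[170,222:245],3)); print(im[170,222:245].mean(1).round())
E
```

```text
pad [0.6271, -0.0461, 0.0873]
pad2 [0.6091, -0.0376, 0.0856]
bezL [0.6302, 0.003, 0.1057]
bezR [0.619, -0.0923, 0.1047]
bezT [0.6719, -0.0533, 0.1062]
bezB [0.5676, -0.0381, 0.1045]
deckR [0.5267, -0.2174, 0.0225]
head [0.6078, 0.1027, 0.1169]
sheet [0.6222, 0.0192, 0.0983]
railtop [0.4926, -0.1775, 0.0382]
lane [0.4951, 0.0342, 0.023]
tl [0.736  0.1435 0.022 ]
tr [ 0.6815 -0.3148  0.022 ]
[0.098 0.1   0.099 0.099 0.098 0.099 0.104 0.106 0.104 0.104 0.105 0.106
 0.105 0.104 0.106 0.1   0.097 0.022 0.021 0.021 0.022 0.021 0.023]
[185. 185. 190. 201. 211. 183. 142. 124. 121. 123. 124. 124. 128. 122.
 100.  68.  94. 143. 162. 162. 163. 161. 159.]
```

View pics/w1c.png

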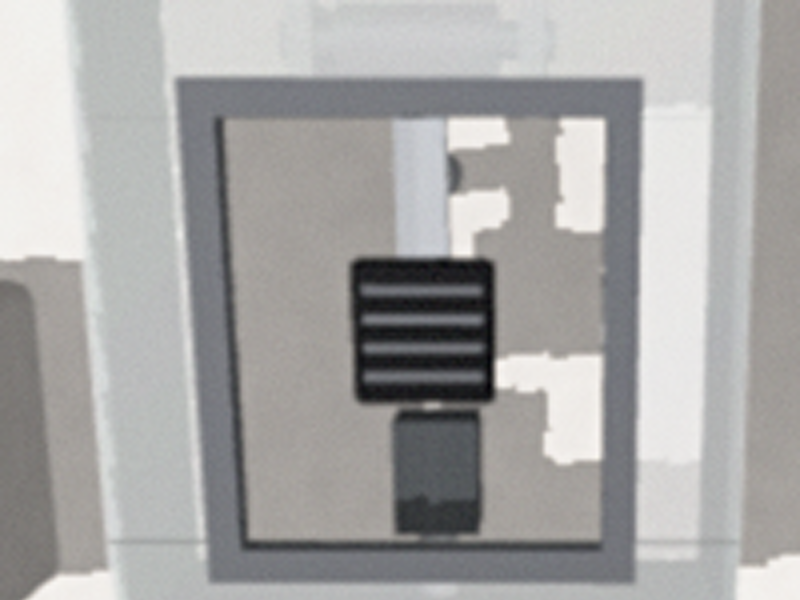

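```bash
python3 - <<'E'
from h import *
T=np.load('w1T.npy'); f,p=K('wrist'); print(p.keys())
def ray(px,z):
    Tc=T@p['hand_eye']; o=Tc[:3,3]; v=Tc[:3,:3]@np.array([(px[0]-p['cx'])/f,-(px[1]-p['cy'])/f,-1]); return o+v*(z-o[2])/v[2]
B=[ray(q,.105) for q in [(224,109.5),(340.5,109.5),(338.8,235),(232.5,235)]]
print(np.round(B,4),[np.linalg.norm(B[i]-B[i-1]).round(4) for i in range(4)],np.mean(B,0))
P=[ray(q,.088) for q in [(268,154.5),(303.5,154.5),(303.5,190.5),(269,190.5)]]
print(np.round(P,4),[np.linalg.norm(P[i]-P[i-1]).round(4) for i in range(4)],np.mean(P,0))
c,s=np.cos(PSI),np.sin(PSI);Rf=np.array([[c,-s],[s,c]])
O=np.array([.5751,-.0707])
print('window,pad in feeder',Rf.T@(np.mean(B,0)[:2]-O),Rf.T@(np.mean(P,0)[:2]-O))
# same from top cam
W=np.load('W.npy'); z=W[...,2]
m=(np.abs(z-.105)<.004); m[:155]=0;m[225:]=0;m[:,:315]=0;m[:,:]&=True;m[:,385:]=0
print(cv2.minAreaRect((W[m][:,:2]*1000).astype(np.float32)),m.sum())
d=env.camera_params('top')
print(proj('top',np.array(B)).round(1),proj('top',np.array(P)).round(1))
E
```

```text
dict_keys(['vfov', 'cx', 'cy', 'hand_eye'])
[[ 0.6808 -0.002   0.105 ]
 [ 0.6693 -0.1006  0.105 ]
 [ 0.559  -0.0878  0.105 ]
 [ 0.5706  0.0111  0.105 ]] [np.float64(0.111), np.float64(0.0992), np.float64(0.111), np.float64(0.0995)] [ 0.61991277 -0.04482072  0.105     ]
[[ 0.6386 -0.031   0.088 ]
 [ 0.6348 -0.0636  0.088 ]
 [ 0.6017 -0.0593  0.088 ]
 [ 0.6055 -0.0268  0.088 ]] [np.float64(0.0333), np.float64(0.0328), np.float64(0.0333), np.float64(0.0327)] [ 0.62014839 -0.04515896  0.088     ]
window,pad in feeder [0.04143333 0.03100324] [0.04170733 0.03069528]
((622.1329345703125, -45.981964111328125), (147.64109802246094, 160.08734130859375), 82.6713638305664) 616
[[332.7 169.7]
 [367.6 173.3]
 [364.  211.4]
 [328.6 207.7]] [[343.  185.6]
 [354.4 186.8]
 [353.1 198.1]
 [341.7 196.9]]
```

Both cameras agree on the pad and window centre at (0.620, -0.045) to within about 3 mm. The bezel measures 111 x 99 mm and the pad 33 mm, which matches the given sizes.

```bash
python3 - <<'E'
from h import *
print(tw()[:3,3],inc([0.620,-0.045,0.205],down(PSI)))
E
```

```text
[ 0.57750768 -0.07296282  0.35927484] ([15.43, 3.88, -3.29], [-0.001, 0.0002, -0.0])
```

Emit:
{"api": "send_rows", "payload": {"increments": [[0,1,2,-1.6,0,0,0],[0,4,3.9,-3.3,0,0,0],[0,9,3.9,-3.3,0,0,0],[0,14,3.9,-3.3,0,0,0],[0,15.4,3.9,-3.3,0,0,0]]}}

```text
t: 3.25
tool_pos: [0.6181, -0.0444, 0.2018]
ee_rot: [[-0.006, 0.993, -0.118], [0.0, -0.118, -0.993], [-1.0, -0.006, 0.0]]
wrist_force: [-0.2, -0.8, 0.2]
gripper_width: 0.0007
```

Emit:
{"api": "send_rows", "payload": {"increments": [[0,0,0,0,0,0,0],[0,0,0,0,0,0,0]]}}

```text
t: 3.5
tool_pos: [0.6219, -0.0439, 0.2077]
ee_rot: [[0.004, 0.993, -0.118], [-0.0, -0.118, -0.993], [-1.0, 0.004, -0.0]]
wrist_force: [0.5, -0.4, 0.9]
gripper_width: 0.0003
```

```bash
python3 - <<'E'
from h import *
T=tw();s=env.read_state();print(T[:3,3],s['wrist_force'],s['gripper_width'],inc([0.620,-0.045,0.137],down(PSI)))
im,d=env.get_image('wrist'); cv2.imwrite('pics/w2.png',im)
im,d=env.get_image('scene'); cv2.imwrite('pics/s2.png',cv2.resize(im[200:400,180:440],None,fx=3,fy=3,interpolation=cv2.INTER_CUBIC))
E
```

```text
[ 0.62190147 -0.04386183  0.20765147] [ 0.53907917 -0.43881787  0.90936559] 0.0003194813319020946 ([7.06, -0.2, 0.14], [0.0003, -0.0003, -0.0039])
```

View pics/w2.png

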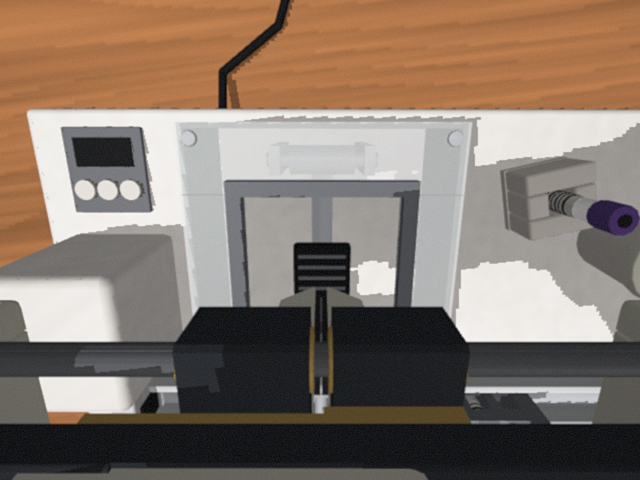

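View pics/s2.png

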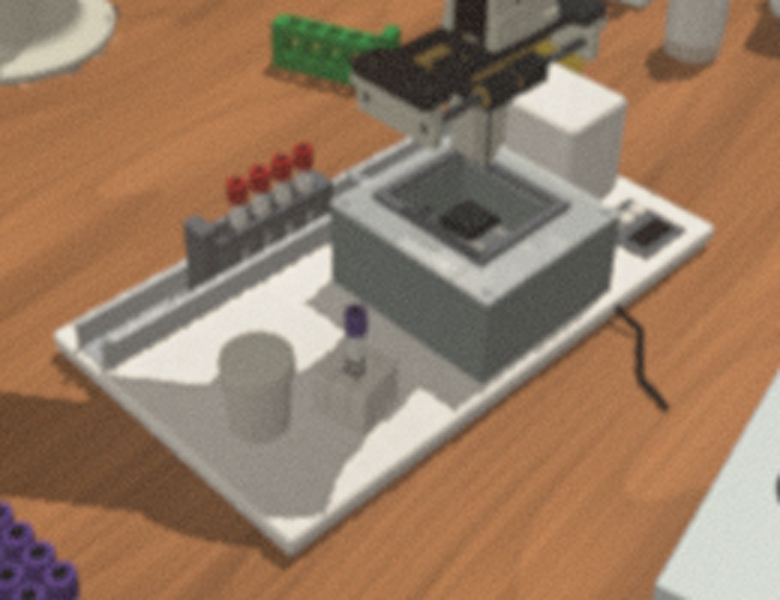

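Emit:
{"api": "send_rows", "payload": {"increments": [[0,2.5,0,0,0,0,0],[0,4.6,0,0,0,0,0],[0,5.2,0,0,0,0,0],[0,5.8,0,0,0,0,0],[0,6.3,0,0,0,0,0]]}}

```text
t: 4.22
tool_pos: [0.6199, -0.044, 0.1429]
ee_rot: [[-0.001, 0.993, -0.118], [-0.001, -0.118, -0.993], [-1.0, -0.001, 0.001]]
wrist_force: [-4.6, 0.0, 5.6]
gripper_width: 0.0005
```

Emit:
{"api": "send_rows", "payload": {"increments": [[0,0.3,0,0,0,0,0],[0,0.6,0,0,0,0,0],[0,0.8,0,0,0,0,0],[0,0.9,0,0,0,0,0],[0,0.9,0,0,0,0,0]]}}

```text
t: 4.85
tool_pos: [0.6204, -0.0439, 0.1379]
ee_rot: [[0.0, 0.993, -0.118], [-0.003, -0.118, -0.993], [-1.0, 0.0, 0.003]]
wrist_force: [-13.6, -1.4, 30.3]
gripper_width: 0.0008
```

Emit:
{"api": "send_rows", "payload": {"increments": [[0,0.1,0,0,0,0,0],[0,0.1,0,0,0,0,0],[0,0.1,0,0,0,0,0]]}}

```text
t: 5.22
tool_pos: [0.6205, -0.0439, 0.1377]
ee_rot: [[0.0, 0.993, -0.118], [-0.003, -0.118, -0.993], [-1.0, 0.001, 0.003]]
wrist_force: [-16.5, -2.2, 35.8]
gripper_width: 0.0004
```

```bash
python3 - <<'E'
from h import *
for c in ['wrist','top','scene']:
    im,d=env.get_image(c); cv2.imwrite(f'pics/{c}3.png',im if c=='wrist' else cv2.resize(im[150:275,265:445],None,fx=4.2,fy=4.2) if c=='top' else cv2.resize(im[200:400,180:440],None,fx=3,fy=3))
E
```

```text
(no output)
```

View pics/scene3.png

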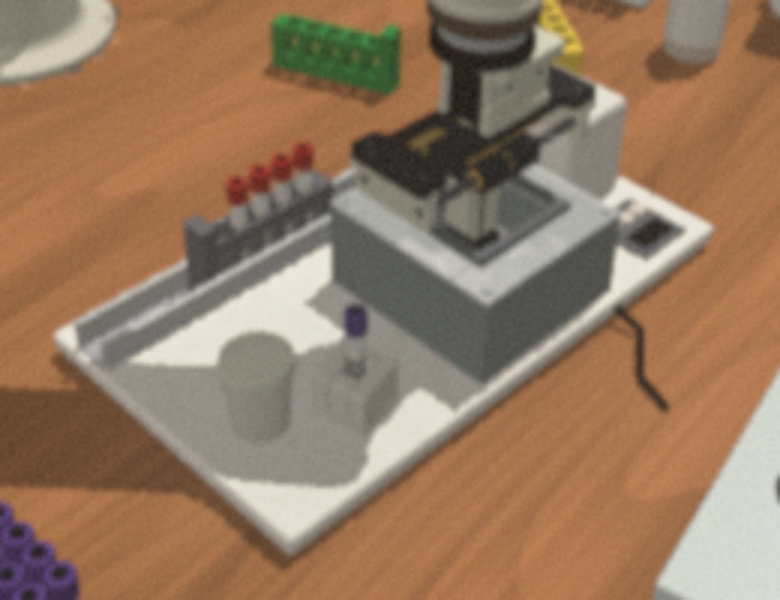

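The fingers are inside the window and clear of the frame, with the pad on its stop (tip at z≈72 mm, 36 N). I'll lift straight up.

Emit:
{"api": "send_rows", "payload": {"increments": [[0,-0.4,0,0,0,0,0],[0,-1.5,0,0,0,0,0],[0,-4,0,0,0,0,0],[0,-8,0,0,0,0,0],[0,-12,0,0,0,0,0]]}}

```text
t: 6.0
tool_pos: [0.6208, -0.0437, 0.2538]
ee_rot: [[0.001, 0.993, -0.118], [0.001, -0.118, -0.993], [-1.0, 0.001, -0.001]]
wrist_force: [0.2, 0.2, 0.0]
gripper_width: 0.0007
```

Emit:
{"api": "send_rows", "payload": {"increments": [[0,-3,-2.5,2,0,0,0],[0,-6,-5,4,0,0,0],[0,-7,-6.5,6,0,0,0],[0,-7,-6.5,6,0,0,0],[0,-7,-6.5,6,0,0,0]]}}

```text
t: 6.62
tool_pos: [0.5493, -0.0952, 0.3223]
ee_rot: [[0.001, 0.993, -0.118], [0.001, -0.118, -0.993], [-1.0, 0.001, -0.001]]
wrist_force: [-0.4, 0.1, -0.5]
gripper_width: 0.0009
```

```bash
python3 - <<'E'
from h import *
T=tw(); np.save('w4T.npy',T); im,d=env.get_image('wrist'); np.save('w4.npy',d); cv2.imwrite('pics/w4.png',im); print(T[:3,3])
W=cloud('wrist',d,T)
for t in ['lever_pad','stop_pin','rack','tube1']:
    for x in env.recognise('wrist',t)[:5]:
        print(t,round(x['conf'],2),np.round(x['bbox']).tolist(), np.round(W[int(x['bbox'][1]),int(x['bbox'][0])],4).tolist())
E
```

```text
[ 0.54927194 -0.0952051   0.322252  ]
stop_pin 0.74 [427.0, 104.0, 66.0, 60.0] [0.638, -0.1947, 0.072]
rack 0.83 [566.0, 400.0, 78.0, 49.0] [0.2743, -0.3677, 0.0175]
rack 0.81 [126.0, 394.0, 80.0, 34.0] [0.3645, 0.1523, 0.0438]
rack 0.79 [365.0, 282.0, 146.0, 43.0] [0.4845, -0.1301, 0.0764]
rack 0.6 [10.0, 281.0, 13.0, 33.0] [0.5057, 0.2639, 0.0111]
tube1 0.85 [387.0, 289.0, 23.0, 40.0] [0.485, -0.1477, 0.0965]
tube1 0.58 [314.0, 281.0, 12.0, 24.0] [0.4911, -0.0812, 0.0762]
tube1 0.57 [365.0, 288.0, 21.0, 37.0] [0.4848, -0.1279, 0.0884]
tube1 0.56 [338.0, 282.0, 14.0, 19.0] [0.4881, -0.1047, 0.0755]
```

View pics/w4.png

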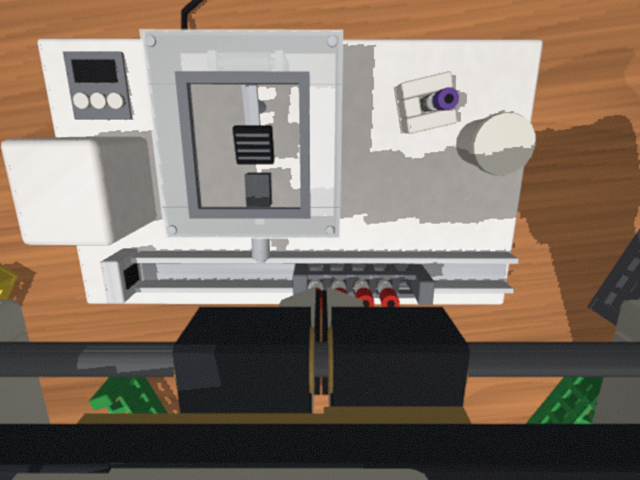

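The pin is now drawn back (its end is at (262,255), clear of the lane) and the rack is still in place. Next I'll measure the pad height, the tab and the lane line.

```bash
python3 - <<'E'
from h import *
T=np.load('w4T.npy'); W=cloud('wrist',np.load('w4.npy'),T)
im=cv2.imread('pics/w4.png')
print('pad z',[np.round(W[r,c],4).tolist() for r,c in [(132,253),(158,253),(146,240),(146,266)]])
c,s=np.cos(PSI),np.sin(PSI);Rf=np.array([[c,-s],[s,c]]);O=np.array([.5751,-.0707])
F=W.copy(); F[...,:2]=(W[...,:2]-O)@Rf
F[300:]=np.nan
x,y,z=F[...,0],F[...,1],F[...,2]
m=(abs(z-.066)<.004)&(x<-.06)&(x>-.12)&(y<-.08)&(y>-.2); q=F[m]; print('tab',m.sum(),np.nanpercentile(q,[2,50,98],axis=0).round(4))
v,u=np.where(m); print(u.min(),u.max(),v.min(),v.max())
m=(abs(z-.046)<.003)&(x<-.05)&(x>-.13)&((y<-.14)|(y>.03)&(y<.1)); q=F[m]
h,e=np.histogram(q[:,0],bins=np.arange(-.13,-.05,.002)); print('rails',list(zip(e.round(3),h)))
T0=np.load('W.npy'); G=(T0[...,:2]-O)@Rf
zz=T0[...,2]; m=(zz>.058)&(zz<.074)&(abs(G[...,0]+.09)<.03)&(G[...,1]<-.06)&(G[...,1]>-.2); print('top tab',m.sum(),np.c_[G[m],zz[m]].round(4).tolist()[:20])
cv2.imwrite('pics/w4c.png',cv2.resize(im[235:310,240:450],None,fx=3.8,fy=3.8,interpolation=cv2.INTER_CUBIC))
E
```

```text
pad z [[0.6318, -0.047, 0.0745], [0.6101, -0.0423, 0.0683], [0.6216, -0.0334, 0.0715], [0.619, -0.0556, 0.0704]]
tab 240 [[-0.0965 -0.1289  0.0624]
 [-0.0769 -0.1087  0.0661]
 [-0.0762 -0.0813  0.0698]]
375 427 271 292
rails [(np.float64(-0.13), np.int64(0)), (np.float64(-0.128), np.int64(0)), (np.float64(-0.126), np.int64(0)), (np.float64(-0.124), np.int64(0)), (np.float64(-0.122), np.int64(0)), (np.float64(-0.12), np.int64(0)), (np.float64(-0.118), np.int64(0)), (np.float64(-0.116), np.int64(4)), (np.float64(-0.114), np.int64(11)), (np.float64(-0.112), np.int64(12)), (np.float64(-0.11), np.int64(14)), (np.float64(-0.108), np.int64(213)), (np.float64(-0.106), np.int64(267)), (np.float64(-0.104), np.int64(329)), (np.float64(-0.102), np.int64(71)), (np.float64(-0.1), np.int64(0)), (np.float64(-0.098), np.int64(0)), (np.float64(-0.096), np.int64(0)), (np.float64(-0.094), np.int64(0)), (np.float64(-0.092), np.int64(0)), (np.float64(-0.09), np.int64(0)), (np.float64(-0.088), np.int64(0)), (np.float64(-0.086), np.int64(0)), (np.float64(-0.084), np.int64(0)), (np.float64(-0.082), np.int64(
[... 364 characters left out ...]
.float64(-0.06), np.int64(0)), (np.float64(-0.058), np.int64(0)), (np.float64(-0.056), np.int64(0)), (np.float64(-0.054), np.int64(0))]
top tab 77 [[-0.0789, -0.0625, 0.0687], [-0.0775, -0.0819, 0.0726], [-0.0798, -0.0798, 0.068], [-0.0804, -0.0821, 0.0732], [-0.0779, -0.102, 0.0712], [-0.078, -0.1046, 0.0732], [-0.0777, -0.1074, 0.0731], [-0.0835, -0.0796, 0.0725], [-0.0815, -0.0834, 0.0626], [-0.0801, -0.1079, 0.0709], [-0.0799, -0.1107, 0.0715], [-0.08, -0.1132, 0.0739], [-0.0793, -0.1163, 0.0716], [-0.0794, -0.1188, 0.0738], [-0.0839, -0.1023, 0.0727], [-0.0818, -0.1063, 0.0626], [-0.0822, -0.1087, 0.0665], [-0.0827, -0.111, 0.0709], [-0.0822, -0.1139, 0.0698], [-0.082, -0.1192, 0.0724]]
```

View pics/w4c.png

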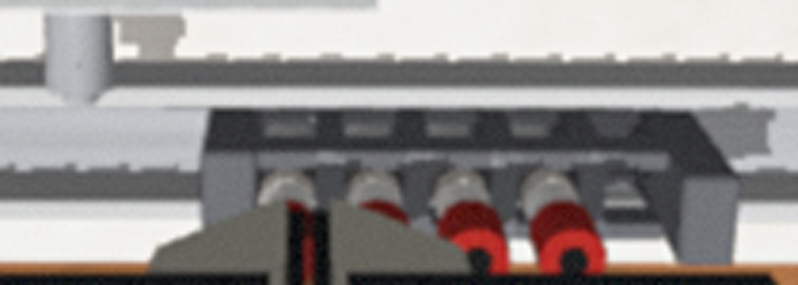

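```bash
python3 - <<'E'
from h import *
T=np.load('w4T.npy')
c,s=np.cos(PSI),np.sin(PSI);Rf=np.array([[c,-s],[s,c]]);O=np.array([.5751,-.0707])
def ray(cam,px,z):
    f,p=K(cam); Tc=T@p['hand_eye'] if cam=='wrist' else np.linalg.inv(p['camera_from_world']); o=Tc[:3,3]; v=Tc[:3,:3]@np.array([(px[0]-p['cx'])/f,-(px[1]-p['cy'])/f,-1]); return o+v*(z-o[2])/v[2]
for cam,px in [('wrist',(434,282)),('wrist',(419.5,282)),('top',(403,241)),('top',(397,241))]:
    w=ray(cam,px,.066); print(cam,w.round(4),(Rf.T@(w[:2]-O)).round(4))
for y in (-.16,-.13,0.015,.03): print(y,(O+Rf@np.array([-.09,y])).round(4))
E
```

```text
wrist [ 0.4722 -0.1979  0.066 ] [-0.0871 -0.1385]
wrist [ 0.4738 -0.1838  0.066 ] [-0.0871 -0.1243]
top [ 0.4804 -0.2003  0.066 ] [-0.0787 -0.1399]
top [ 0.4805 -0.1832  0.066 ] [-0.0806 -0.1229]
-0.16 [ 0.4668 -0.2189]
-0.13 [ 0.4703 -0.1891]
0.015 [ 0.4875 -0.0451]
0.03 [ 0.4893 -0.0303]
```

The tab's rear face is at reader y ≈ -0.139 in both cameras, so the rack origin is at -0.073. The pad centre is at z=0.071 with a slope of about 0.27 rad, so the lever is down. Next I'll go behind the rack.

```bash
cat >> h.py <<'E'
c_,s_=np.cos(PSI),np.sin(PSI);Rf=np.array([[c_,-s_],[s_,c_]]);O=np.array([.5751,-.0707])
def FW(x,y,z): return np.r_[O+Rf@np.array([x,y]),z]
def WF(p): return np.r_[Rf.T@(np.array(p)[:2]-O),p[2]]
E
python3 - <<'E'
from h import *
print(WF(tw()[:3,3]),inc(FW(-.09,-.19,.2),down(PSI)))
E
```

```text
[-0.02303046 -0.02713108  0.32163221] ([12.15, -6.72, 16.29], [0.0019, -0.0009, 0.0008])
```

Emit:
{"api": "send_rows", "payload": {"increments": [[0,0,-2,5,0,0,0],[0,1,-4,10,0,0,0],[0,4,-6,14.5,0,0,0],[0,8,-6.7,16.3,0,0,0],[0,12.1,-6.7,16.3,0,0,0]]}}

```text
t: 7.5
tool_pos: [0.4621, -0.2521, 0.2]
ee_rot: [[-0.0, 0.993, -0.122], [-0.001, -0.122, -0.993], [-1.0, 0.0, 0.001]]
wrist_force: [-0.5, 0.3, 0.5]
gripper_width: 0.0004
```

Emit:
{"api": "send_rows", "payload": {"increments": [[0,0,0,0,0,0,0],[0,0,0,0,0,0,0],[0,0,0,0,0,0,0]]}}

```text
t: 7.88
tool_pos: [0.4645, -0.2498, 0.2031]
ee_rot: [[0.003, 0.993, -0.117], [-0.002, -0.117, -0.993], [-1.0, 0.003, 0.001]]
wrist_force: [-0.1, 0.1, 0.5]
gripper_width: 0.0006
```

```bash
python3 - <<'E'
from h import *
print(WF(tw()[:3,3]),inc(FW(-.09,-.19,.121),down(PSI)))
im,d=env.get_image('scene'); cv2.imwrite('pics/s5.png',cv2.resize(im[200:400,180:440],None,fx=3,fy=3,interpolation=cv2.INTER_CUBIC))
im,d=env.get_image('wrist'); cv2.imwrite('pics/w5.png',im)
E
```

```text
[-0.08857334 -0.19091173  0.20310363] ([8.21, -0.17, -0.1], [0.0016, 0.0013, -0.0031])
```

View pics/s5.png

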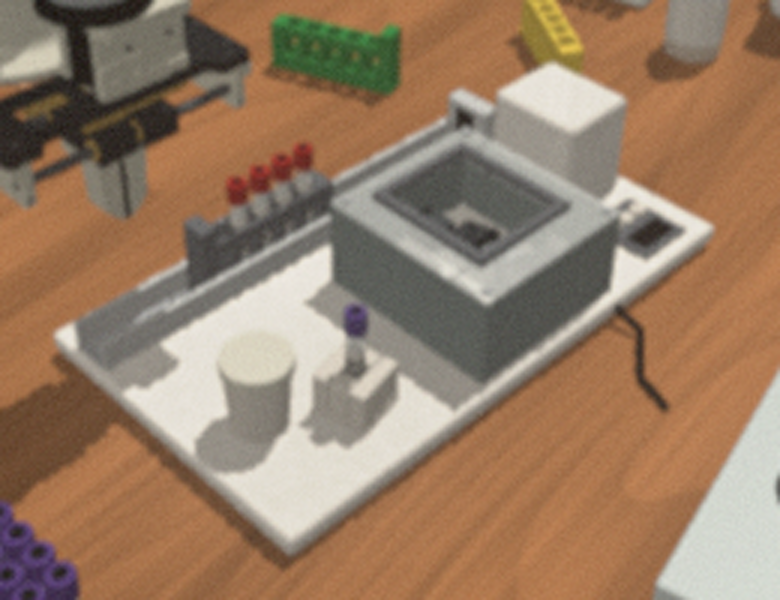

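View pics/w5.png

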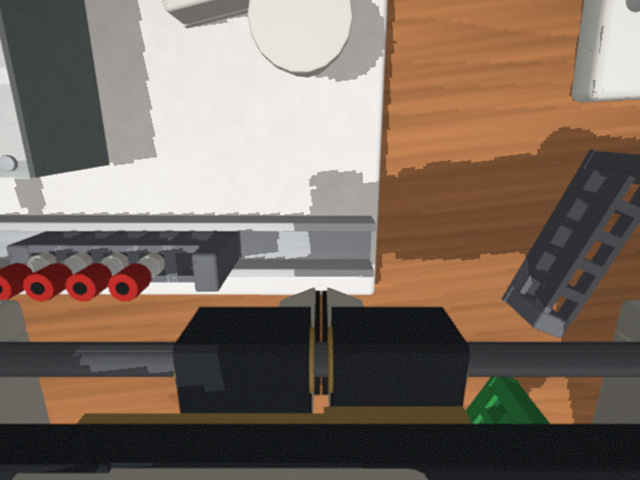

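The scene view shows end brackets on the gripper's cross rod, about level with the TCP. They would pass only a few mm above the caps. I'll tilt the tool 0.15 rad so the lane side rises, then descend behind the rack.

Emit:
{"api": "send_rows", "payload": {"increments": [[0,1.5,-0.1,0,0,0.08,0],[0,3.5,-0.1,0,0,0.15,0],[0,6,-0.1,0,0,0.15,0],[0,8,-0.1,0,0,0.15,0],[0,8.5,-0.1,0,0,0.15,0]]}}

```text
t: 8.6
tool_pos: [0.4616, -0.2492, 0.1154]
ee_rot: [[0.016, 0.993, -0.116], [0.149, -0.117, -0.982], [-0.989, -0.001, -0.15]]
wrist_force: [0.7, -0.1, -0.6]
gripper_width: 0.0006
```

Emit:
{"api": "send_rows", "payload": {"increments": [[0,0,0,0,0,0,0],[0,0,0,0,0,0,0]]}}

```text
t: 8.85
tool_pos: [0.4627, -0.2497, 0.1171]
ee_rot: [[0.019, 0.993, -0.116], [0.147, -0.117, -0.982], [-0.989, 0.001, -0.149]]
wrist_force: [-0.2, 0.1, 0.2]
gripper_width: 0.0005
```

```bash
python3 - <<'E'
from h import *
T=tw();print(WF(T[:3,3]),'tip',WF(T[:3,3]+.066*T[:3,0]),T[:3,:3].round(3))
print('per 10cm along lane:',(T[:3,:3].T@np.r_[Rf@[0,1],0]*10).round(2))
im,d=env.get_image('scene'); cv2.imwrite('pics/s6.png',cv2.resize(im[200:400,180:440],None,fx=3,fy=3,interpolation=cv2.INTER_CUBIC))
im,d=env.get_image('wrist'); cv2.imwrite('pics/w6.png',im)
E
```

```text
[-0.09038203 -0.19109231  0.1171101 ] tip [-0.09029895 -0.18128187  0.05184335] [[ 0.019  0.993 -0.116]
 [ 0.147 -0.117 -0.982]
 [-0.989  0.001 -0.149]]
per 10cm along lane: [ 1.49  0.01 -9.89]
```

View pics/s6.png

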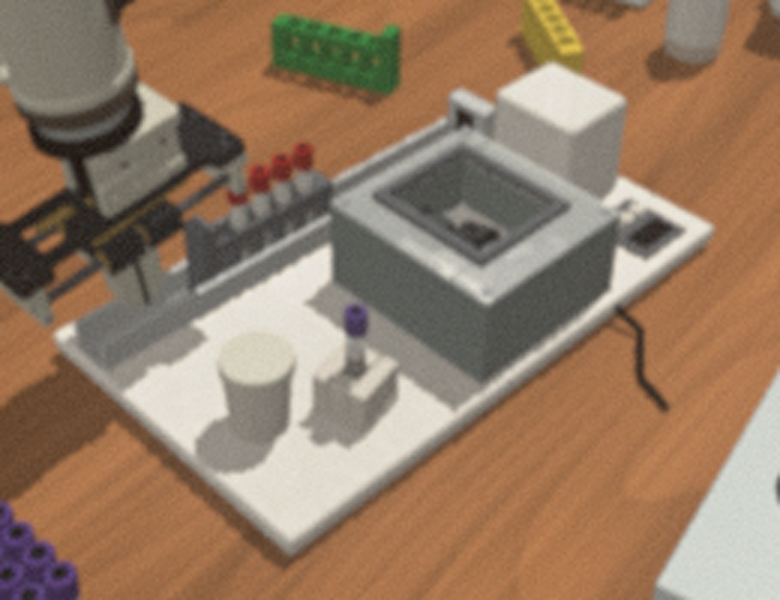

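View pics/w6.png

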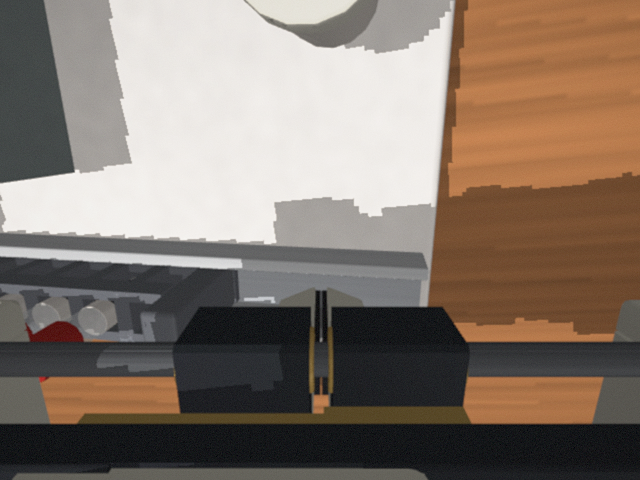

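```bash
python3 - <<'E'
from h import *
a=cv2.imread('pics/scene0.png')
im,d=env.get_image('scene'); np.save('s6.npy',d); cv2.imwrite('pics/s6full.png',im)
z=np.hstack([cv2.resize(i[225:305,175:295],None,fx=3.3*1,fy=3.3*1.6/1.6,interpolation=cv2.INTER_CUBIC) for i in (a,im)])
cv2.imwrite('pics/s6c.png',z)
W=cloud('scene',d)
F=W.copy(); F[...,:2]=(W[...,:2]-O)@Rf
for r in range(238,272,2): print(r,[tuple((F[r,c]*1000).round().astype(int)) if np.isfinite(F[r,c,0]) else None for c in range(250,266,3)])
E
```

```text
238 [(np.int64(-312), np.int64(57), np.int64(-1)), (np.int64(-307), np.int64(64), np.int64(-2)), (np.int64(-300), np.int64(69), np.int64(-1)), (np.int64(-292), np.int64(74), np.int64(1)), (np.int64(-287), np.int64(81), np.int64(1)), (np.int64(-284), np.int64(89), np.int64(-2))]
240 [(np.int64(-92), np.int64(-104), np.int64(172)), (np.int64(-298), np.int64(57), np.int64(-1)), (np.int64(-292), np.int64(63), np.int64(-1)), (np.int64(-283), np.int64(67), np.int64(2)), (np.int64(-279), np.int64(75), np.int64(0)), (np.int64(-277), np.int64(83), np.int64(-3))]
242 [(np.int64(-84), np.int64(-110), np.int64(173)), (np.int64(-77), np.int64(-107), np.int64(176)), (np.int64(-280), np.int64(53), np.int64(3)), (np.int64(-278), np.int64(63), np.int64(-1)), (np.int64(-270), np.int64(67), np.int64(1)), (np.int64(-265), np.int64(74), np.int64(0))]
244 [(np.int64(-79), np.int64(-114), np.int64(172)), (np.int64(-77), np.int64(-108), np.int64(170)), (np.int64(-70), np.int64(-105), np.int64(173)), (np.int64(-268), np.int64(54), np.int64(1)), (np.int64(-263), np.int64(61), np.int64(0)), (np.int64(-257), np
[... 3061 characters left out ...]
.int64(-80), np.int64(-93), np.int64(102)), (np.int64(-82), np.int64(-83), np.int64(96)), (np.int64(-87), np.int64(-70), np.int64(87))]
268 [(np.int64(-199), np.int64(-32), np.int64(0)), (np.int64(-195), np.int64(-25), np.int64(-2)), (np.int64(-186), np.int64(-22), np.int64(2)), (np.int64(-81), np.int64(-92), np.int64(96)), (np.int64(-99), np.int64(-69), np.int64(74)), (np.int64(-83), np.int64(-74), np.int64(85))]
270 [(np.int64(-192), np.int64(-37), np.int64(0)), (np.int64(-188), np.int64(-31), np.int64(-2)), (np.int64(-183), np.int64(-25), np.int64(-2)), (np.int64(-81), np.int64(-92), np.int64(90)), (np.int64(-94), np.int64(-74), np.int64(73)), (np.int64(-84), np.int64(-73), np.int64(78))]
```

View pics/s6c.png

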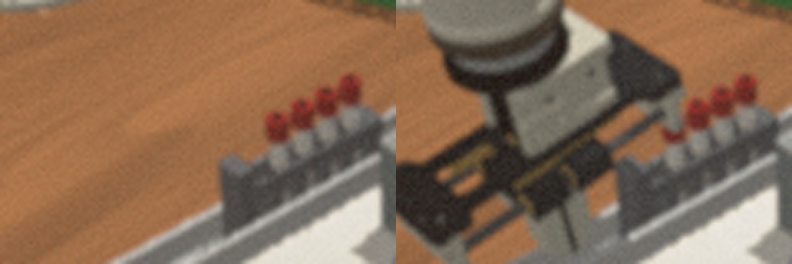

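The bracket sits at z≈0.132, about 20 mm above the caps. I'll start the slow push.

Emit:
{"api": "send_rows", "payload": {"increments": [[0,0.07,0,-0.5,0,0,0],[0,0.15,0,-1.0,0,0,0],[0,0.22,0,-1.5,0,0,0],[0,0.3,0,-2.0,0,0,0],[0,0.37,0,-2.5,0,0,0]]}}

```text
t: 9.62
tool_pos: [0.465, -0.2241, 0.1163]
ee_rot: [[0.018, 0.993, -0.116], [0.148, -0.118, -0.982], [-0.989, -0.0, -0.15]]
wrist_force: [0.2, 0.8, 0.1]
gripper_width: 0.0003
```

Emit:
{"api": "send_rows", "payload": {"increments": [[0,0.07,0,-0.5,0,0,0],[0,0.15,0,-1.0,0,0,0],[0,0.22,0,-1.5,0,0,0],[0,0.3,0,-2.0,0,0,0],[0,0.37,0,-2.5,0,0,0]]}}

```text
t: 10.25
tool_pos: [0.468, -0.1993, 0.1164]
ee_rot: [[0.018, 0.993, -0.117], [0.148, -0.118, -0.982], [-0.989, 0.0, -0.149]]
wrist_force: [-0.5, -1.1, -0.7]
gripper_width: 0.0003
```

```bash
python3 - <<'E'
from h import *
T=tw();print(WF(T[:3,3]),'tip',WF(T[:3,3]+.066*T[:3,0]),T[:3,:3].round(3))
im,d=env.get_image('scene'); cv2.imwrite('pics/s7.png',cv2.resize(im[200:400,180:440],None,fx=3,fy=3,interpolation=cv2.INTER_CUBIC))
E
```

```text
[-0.0911096  -0.14034399  0.11639898] tip [-0.09110869 -0.13048643  0.05113928] [[ 0.018  0.993 -0.117]
 [ 0.148 -0.118 -0.982]
 [-0.989  0.    -0.149]]
```

View pics/s7.png

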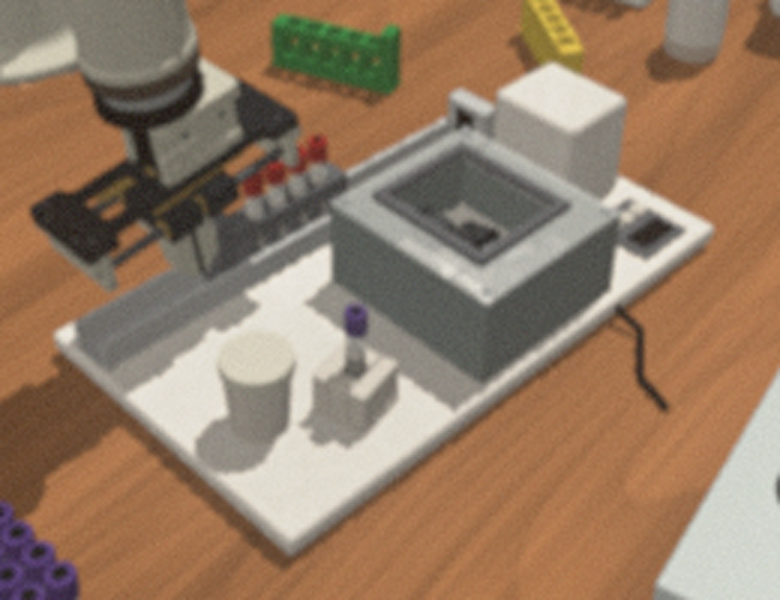

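The rack is moving with all its tubes upright. I'll continue.

Emit:
{"api": "send_rows", "payload": {"increments": [[0,0.12,0,-0.8,0,0,0],[0,0.24,0,-1.6,0,0,0],[0,0.36,0,-2.4,0,0,0],[0,0.48,0,-3.2,0,0,0],[0,0.6,0,-4.0,0,0,0]]}}

```text
t: 10.92
tool_pos: [0.4728, -0.1587, 0.1164]
ee_rot: [[0.018, 0.993, -0.116], [0.148, -0.118, -0.982], [-0.989, -0.0, -0.15]]
wrist_force: [-0.5, -1.1, 0.3]
gripper_width: 0.0006
```

Emit:
{"api": "send_rows", "payload": {"increments": [[0,0.12,0,-0.8,0,0,0],[0,0.24,0,-1.6,0,0,0],[0,0.36,0,-2.4,0,0,0],[0,0.48,0,-3.2,0,0,0],[0,0.6,0,-4.0,0,0,0]]}}

```text
t: 11.55
tool_pos: [0.4776, -0.1187, 0.1165]
ee_rot: [[0.018, 0.993, -0.117], [0.148, -0.118, -0.982], [-0.989, -0.0, -0.149]]
wrist_force: [-0.3, -0.9, -0.4]
gripper_width: 0.001
```

```bash
python3 - <<'E'
from h import *
T=tw();print(WF(T[:3,3]),'tip',WF(T[:3,3]+.066*T[:3,0]))
im,d=env.get_image('scene'); cv2.imwrite('pics/s8.png',cv2.resize(im[200:400,180:440],None,fx=3,fy=3,interpolation=cv2.INTER_CUBIC))
E
```

```text
[-0.09118072 -0.05917863  0.11647668] tip [-0.09118553 -0.04931556  0.05121781]
```

View pics/s8.png

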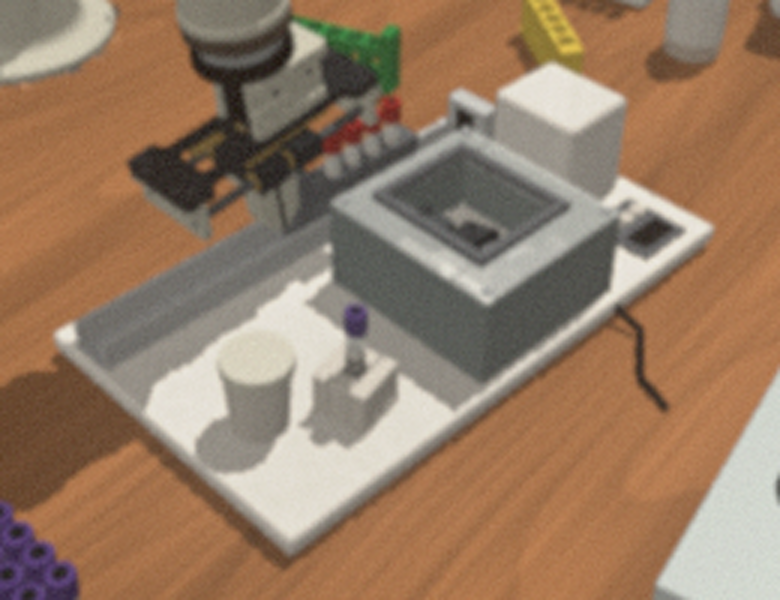

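Emit:
{"api": "send_rows", "payload": {"increments": [[0,0.12,0,-0.8,0,0,0],[0,0.24,0,-1.6,0,0,0],[0,0.36,0,-2.4,0,0,0],[0,0.48,0,-3.2,0,0,0],[0,0.6,0,-4.0,0,0,0]]}}

```text
t: 12.22
tool_pos: [0.4823, -0.0784, 0.1165]
ee_rot: [[0.018, 0.993, -0.117], [0.148, -0.118, -0.982], [-0.989, 0.0, -0.149]]
wrist_force: [-0.3, -0.4, 0.7]
gripper_width: 0.0002
```

Emit:
{"api": "send_rows", "payload": {"increments": [[0,0.07,0,-0.5,0,0,0],[0,0.13,0,-0.9,0,0,0],[0,0.19,0,-1.3,0,0,0],[0,0.24,0,-1.6,0,0,0],[0,0.28,0,-1.9,0,0,0]]}}

```text
t: 12.85
tool_pos: [0.4846, -0.0599, 0.1166]
ee_rot: [[0.018, 0.993, -0.117], [0.148, -0.118, -0.982], [-0.989, 0.0, -0.149]]
wrist_force: [-0.2, -1.2, -0.0]
gripper_width: 0.0002
```

```bash
python3 - <<'E'
from h import *
T=tw();print(WF(T[:3,3]),'tip',WF(T[:3,3]+.066*T[:3,0]))
im,d=env.get_image('scene'); cv2.imwrite('pics/s9.png',cv2.resize(im[200:400,180:440],None,fx=3,fy=3,interpolation=cv2.INTER_CUBIC))
E
```

```text
[-9.11738925e-02  2.20108244e-05  1.16597733e-01] tip [-0.09117315  0.00988041  0.05133816]
```

View pics/s9.png

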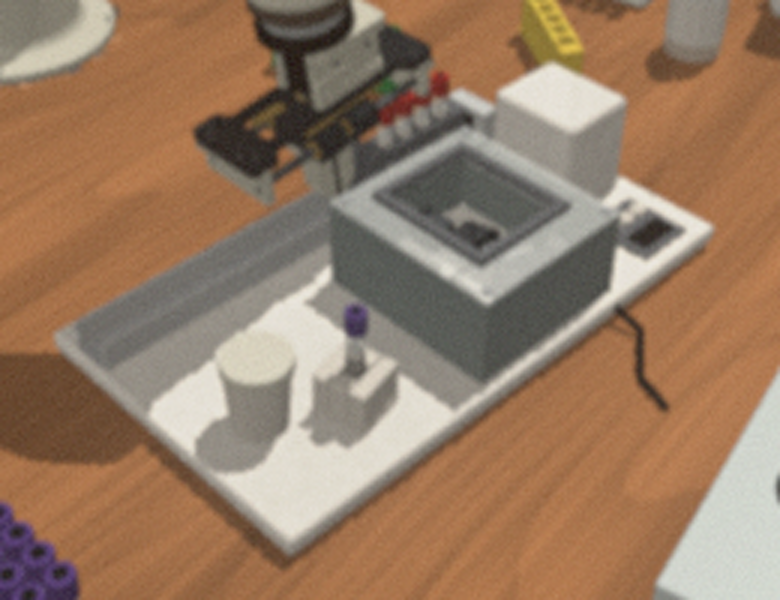

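Nearly home, with 5 to 10 mm left. I'll creep on until the force rises.

Emit:
{"api": "send_rows", "payload": {"increments": [[0,0.03,0,-0.2,0,0,0],[0,0.06,0,-0.4,0,0,0],[0,0.09,0,-0.6,0,0,0],[0,0.1,0,-0.7,0,0,0]]}}

```text
t: 13.4
tool_pos: [0.4853, -0.0527, 0.1166]
ee_rot: [[0.018, 0.993, -0.116], [0.148, -0.118, -0.982], [-0.989, -0.0, -0.15]]
wrist_force: [-0.2, -0.6, -0.3]
gripper_width: 0.0006
```

Emit:
{"api": "send_rows", "payload": {"increments": [[0,0.03,0,-0.2,0,0,0],[0,0.06,0,-0.4,0,0,0],[0,0.07,0,-0.5,0,0,0]]}}

```text
t: 13.78
tool_pos: [0.4858, -0.0493, 0.1166]
ee_rot: [[0.017, 0.993, -0.118], [0.147, -0.119, -0.982], [-0.989, -0.0, -0.148]]
wrist_force: [-0.8, -7.2, 0.9]
gripper_width: 0.0005
```

Emit:
{"api": "send_rows", "payload": {"increments": [[0,0.01,0,-0.1,0,0,0],[0,0.01,0,-0.1,0,0,0]]}}

```text
t: 14.02
tool_pos: [0.4858, -0.0493, 0.1167]
ee_rot: [[0.017, 0.993, -0.119], [0.146, -0.12, -0.982], [-0.989, -0.0, -0.147]]
wrist_force: [-1.4, -7.7, 0.3]
gripper_width: 0.0001
```

```bash
python3 - <<'E'
from h import *
T=tw();print(WF(T[:3,3]),'tip',WF(T[:3,3]+.066*T[:3,0]),env.read_state()['wrist_force'])
E
```

```text
[-0.09118823  0.01072107  0.11666508] tip [-0.09119556  0.02040775  0.0513798 ] [-1.389167   -7.69692227  0.32767633]
```

The motion has stalled at 7.7 N against the end stop. I'll back off along the lane, then go up and look.

Emit:
{"api": "send_rows", "payload": {"increments": [[0,-0.08,0,0.5,0,0,0],[0,-0.3,0,2,0,0,0],[0,-0.9,0,6,0,0,0],[0,-3.5,0,7,0,-0.05,0],[0,-8,0,7,0,-0.15,0]]}}

```text
t: 14.65
tool_pos: [0.4747, -0.1304, 0.1845]
ee_rot: [[-0.004, 0.992, -0.123], [-0.001, -0.123, -0.992], [-1.0, -0.004, 0.001]]
wrist_force: [0.8, -0.3, 0.5]
gripper_width: 0.0007
```

Emit:
{"api": "send_rows", "payload": {"increments": [[0,-5,1.5,0,0,0,0],[0,-10,3,-2,0,0,0],[0,-14,5,-5,0,0,0],[0,-14,5,-9,0,0,0],[0,-14,5,-9,0,0,0]]}}

```text
t: 15.28
tool_pos: [0.5372, -0.0403, 0.3262]
ee_rot: [[0.001, 0.994, -0.112], [0.002, -0.112, -0.994], [-1.0, 0.001, -0.002]]
wrist_force: [0.3, -1.3, 0.3]
gripper_width: 0.0002
```

Emit:
{"api": "send_rows", "payload": {"increments": [[0,0,0,0,0,0,0],[0,0,0,0,0,0,0],[0,0,0,0,0,0,0]]}}

```text
t: 15.65
tool_pos: [0.5365, -0.0452, 0.325]
ee_rot: [[-0.001, 0.993, -0.12], [-0.0, -0.12, -0.993], [-1.0, -0.001, 0.0]]
wrist_force: [0.5, -0.3, 0.2]
gripper_width: 0.0003
```

```bash
python3 - <<'E'
from h import *
T=tw();print(WF(T[:3,3]))
im,d=env.get_image('wrist'); cv2.imwrite('pics/w10.png',im); W=cloud('wrist',d,T); np.save('w10.npy',d); np.save('w10T.npy',T)
F=W.copy(); F[...,:2]=(W[...,:2]-O)@Rf
im,d=env.get_image('scene'); cv2.imwrite('pics/s10.png',cv2.resize(im[200:400,180:440],None,fx=3,fy=3,interpolation=cv2.INTER_CUBIC))
im,d=env.get_image('top'); cv2.imwrite('pics/t10.png',cv2.resize(im[150:275,265:445],None,fx=4.2,fy=4.2,interpolation=cv2.INTER_CUBIC))
for t in ['lever_pad','rack','tube1']:
    for x in env.recognise('wrist',t)[:5]: print(t,round(x['conf'],2),np.round(x['bbox']).tolist(), np.round(F[int(x['bbox'][1]),int(x['bbox'][0])],4).tolist())
E
```

```text
[-0.04131535  0.02077805  0.32503857]
lever_pad 0.81 [308.0, 101.0, 40.0, 87.0] [0.0607, 0.0313, 0.0692]
rack 0.94 [240.0, 264.0, 144.0, 39.0] [-0.0838, 0.0959, 0.0794]
rack 0.68 [28.0, 285.0, 56.0, 73.0] [-0.1282, 0.344, 0.0248]
rack 0.65 [155.0, 395.0, 52.0, 35.0] [-0.2532, 0.211, 0.0477]
rack 0.63 [579.0, 401.0, 51.0, 50.0] [-0.2933, -0.3069, 0.0103]
tube1 0.87 [209.0, 276.0, 26.0, 26.0] [-0.0837, 0.1171, 0.1075]
tube1 0.85 [183.0, 270.0, 37.0, 41.0] [-0.0814, 0.1423, 0.1014]
tube1 0.78 [232.0, 277.0, 25.0, 31.0] [-0.0833, 0.0973, 0.111]
tube1 0.62 [257.0, 275.0, 24.0, 31.0] [-0.0821, 0.0757, 0.1114]
```

View pics/w10.png

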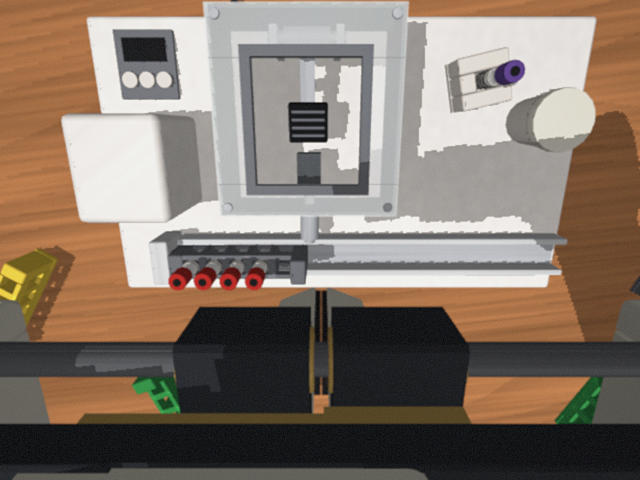

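View pics/s10.png

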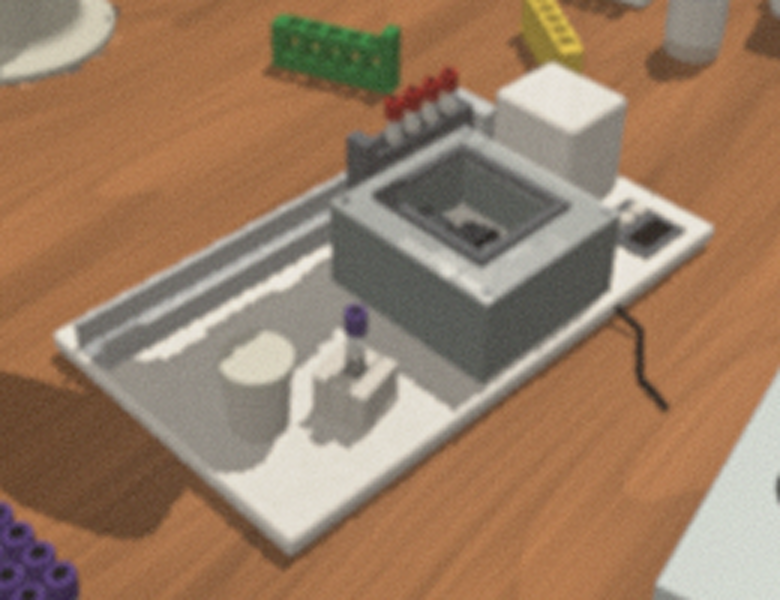

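View pics/t10.png

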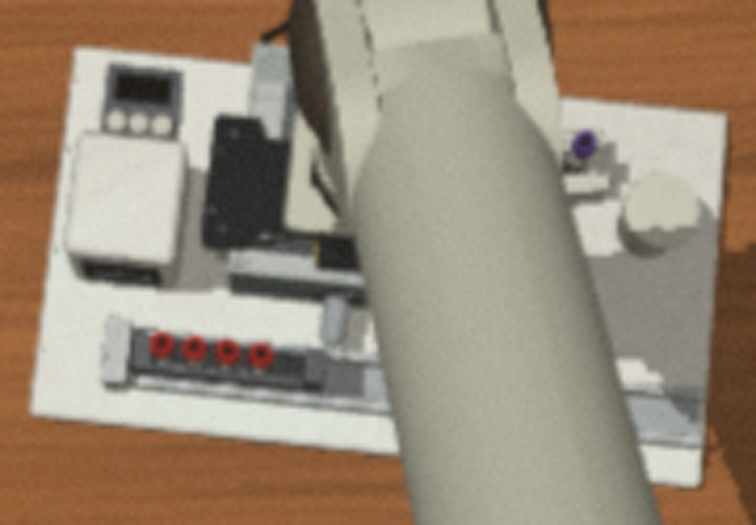

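```bash
python3 - <<'E'
from h import *
im=cv2.imread('pics/w10.png'); T=np.load('w10T.npy'); W=cloud('wrist',np.load('w10.npy'),T)
print([np.round(W[r,c],4).tolist() for r,c in [(108,308),(134,308),(122,296),(122,320)]])
f,p=K('wrist')
a=proj('wrist',np.array([FW(-.09,.165,.046),FW(-.09,.033,.066),FW(-.09,.0475,.066),FW(-.078,.165,.074)]),T); print(a.round(1))
cv2.imwrite('pics/w10c.png',cv2.resize(im[225:295,140:330],None,fx=4.2,fy=4.2,interpolation=cv2.INTER_CUBIC))
E
```

```text
[[0.6325, -0.0462, 0.0739], [0.6115, -0.0433, 0.0699], [0.6226, -0.0344, 0.0711], [0.6202, -0.0549, 0.0704]]
[[179.4 258.6]
 [307.8 265.3]
 [292.9 265.3]
 [167.6 256.3]]
```

View pics/w10c.png

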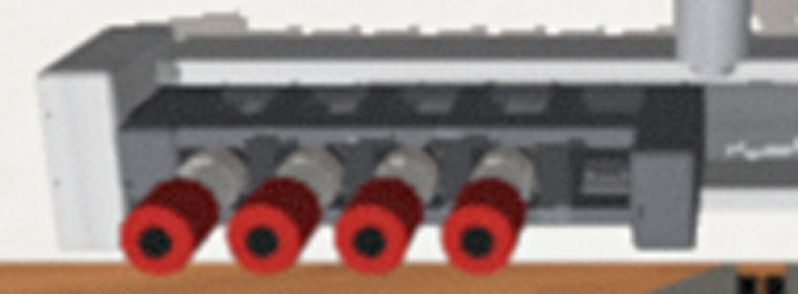

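The rack is flush with the end stop: its tab edge is at column 306, against 308 predicted for home. The tubes are upright and the pad is at z=0.071. I'm handing in.

```bash
python3 -c "
from rig import env
print(env.finish_job(), env.read_state()['t'])"
```

```text
the job is handed in; nothing more can be done
the job is handed in; nothing more can be done
```

I pressed the release lever down through the window with the fingers shut, then pushed the rack home from behind and handed the job in with about 16 s of the 54 s used. No verdict was reported.

- **Lever:** it went down onto its stop with the fingertips at about 72 mm and 36 N. After lifting clear, the pad centre still measured 71 mm above the bench, and the stop pin was seen drawn back. In the last check the pad centre was again at 71 mm, so the lever is still down. The pad's slope gave about 0.28 rad the first time and about 0.19 rad the second, from noisy depth over only 21 mm. I relied on the height, not the slope.
- **Guard:** I saw no contact in the pictures. The horizontal force while pressing reached 16 N, which I put down to the sloping pad.
- **Rack:** I pushed with the fingertips and the hand tilted 0.15 rad so the gripper passed over the caps. The rack stalled at 7.7 N against the end stop.
- **Final pictures:** the rack is flush with the end stop, its tab edge within 2 pixels of where it should be when home. All four tubes are upright, with cap positions within about 4 mm of the expected places. The items on the reader's deck look unmoved, and the hand was well clear of everything.

The reader's centre was measured to about 3 mm, so the "flush" finding rests on the stall force together with the picture.

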